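# Serve two orange sweets from the desk dispenser

### The arm

A 6-joint arm with a two-finger parallel gripper is mounted at the origin on the work surface. World frame = base frame: x ahead of the robot, y to its left, z up, the work surface at z = 0. Lengths are in mm, angles in degrees, forces in N, time in s.
With the tool pointing down it reaches from about 375 to 925 mm from the base axis. Payload 5.7 kg.
Tool frame: the origin (TCP) lies on the centre line of the jaws, within the pads' length; the fingertips stand tcp_to_tips ahead of it and the grasp point (between the pads) is the TCP (tcp_to_tips is the distance from the TCP to the fingertips, in mm); z points along the fingers, y is the direction in which the jaws open and shut (so a half turn about z gives the same grasp; the last joint's range is limited). The gripper opens to 88 mm and grips with 3 to 60 N. Pads are 20 mm wide; open, the fingers measure 115 mm over their backs; the gripper's body (75 mm by 178 mm) begins 61 mm behind the grasp point.
Start: joints at [-73.688, 20.558, 86.54, -0, 72.909, -6.595], TCP at [233.523, -552.659, 241.623] pointing down, gripper open.
Joint ranges: [-170.27, 170.27], [-57.76, 135], [12.27, 136.19], [-55.21, 235.2], [11.17, 155.16], [-170.74, 170.74]. Speed limits (degrees/s): [136.94, 136.94, 180, 180, 180, 180].

### API

Orientations are given as a 3x3 rotation matrix whose columns are the frame's x, y, z axes.
In Python, from rig import read_state, capture, camera_info, close_job, tcp_to_tips gives the robot as it stands.
- The arm moves only by the tool move_arm, never from a script. Its argument "targets" is a list of rows, each a list of 2 entries, a list of its own where there are three numbers: the shift along the tool's x, y, z in mm, then the turn about the tool's z in degrees. In form: [[[x, y, z], turn], ...]. A call has 1 to 20 rows; each row shifts and turns the commanded pose from where the row before left it, along the tool's axes as they then stand; what a row does not reach is not made up. A row lasts 1/8 s, in which the tool goes at most 62.5 mm and 10.7 degrees, less where a joint would pass 70% of its speed; a pose out of reach is approached as far as the arm can. A call with a gripper value outside its range is refused whole. "jaw" is the finger opening in mm, from 0 to 87.8, set as the call begins (left out, the last holds). The fingers move at their own pace and stop on an object; "newtons" is the grip in N (left out, the last holds). Time passes only in rows, so rows that do not move let the fingers close. It gives the time, the measured TCP pose, the force and the opening at its end, in the units of the state.
- read_state(): the state, without advancing time (a new reading comes with each control period).
- capture(name): name is "scene" or "top"; returns the picture (420x560x3 uint8, red, green, blue); there is no depth.
- camera_info(name): a dict with "mtx" (3x3 intrinsics, pixels), "T" (4x4, takes a point from camera to world coordinates). Camera axes: x right, y up, looking along -z (the intrinsics and any distortion apply to the point x, -y, -z); pixel columns grow to the right and rows downward; lengths in mm; the calibration is good to about 2 mm. A picture is of the moment at which its call begins. camera_info takes no time and is no camera call.
- close_job(): hands the job in, once; it reports no verdict.
The state is a dict: "time_s": time; "joint_pos": joint angles; "dq": joint speeds; "effort": joint torques, N m; "tcp_pos": TCP position; "orientation": TCP orientation; "force": force on the tool from outside, world axes, zero at the start; "moment": the same for the moment, N m; "width": finger opening in mm.
Only numpy, scipy, OpenCV 4.12 (cv2) and the standard library are available. Lean on these libraries where they do the work, as an engineer would, in place of code of your own. Each camera call takes 0.05 s, during which the arm holds its last target. There are 200 camera calls.

### The job

Serve two orange sweets, no more, into the dish under the orange sweets' dispenser: one stroke of its black knob per sweet, pulled fully out and pushed fully home. Finish with the knob fully home, and leave the green sweets' dispenser and the other things on the desk alone.

Things in the scene. Friction and masses are not known exactly. Their poses are not given: they have to be found in the camera images.
- orange_dispenser: dispenser of the orange sweets, fixed: base plate 213 x 124 mm, a pillar, a level grey slide housing (50 mm wide, top at 123 mm) and on it a square clear column 37 mm wide, top of its orange lid at 299 mm, holding the orange sweets in single file. Origin on the desk; z up; -x points out of its front, the way the knob is pulled. Column at x = +45 mm, housing's front face at x = -45 mm.
- orange_knob (a point): centre of the orange dispenser's black pull knob (moves with it): round, axis level along the dispenser's x, 32 mm across (38 mm at the front rim), 31 mm long, on a 12 mm stem. 104 mm above the desk; fully home 80 mm in front of the dispenser's origin, fully out 140 mm. Free air above and on both sides; below it only the dish, rim at 52 mm.
- orange_slide (a joint): how far that knob is pulled out, in m: 0 fully home, 0.060 fully out (stop). A sprung detent holds it at each end: about 8 N to start it, falling to nothing half way, past which it snaps on to the other end; let go near an end it goes there and stays. Moves along the dispenser's -x.
- orange_spout (a point): mouth of that dispenser's steel spout, 70 mm above the desk. The slide's pocket holds one sweet: in the last 9 mm of the pull it drops through the spout into the dish (allow half a second), and on the way home the next one drops from the column into the pocket.
- mint_dispenser: dispenser of the green sweets, fixed: base plate 213 x 124 mm, a pillar, a level grey slide housing (50 mm wide, top at 123 mm) and on it a square clear column 37 mm wide, top of its green lid at 299 mm, holding the green sweets in single file. Origin on the desk; z up; -x points out of its front, the way the knob is pulled. Column at x = +45 mm, housing's front face at x = -45 mm.
- mint_knob (a point): centre of the green dispenser's black pull knob (moves with it): round, axis level along the dispenser's x, 32 mm across (38 mm at the front rim), 31 mm long, on a 12 mm stem. 104 mm above the desk; fully home 80 mm in front of the dispenser's origin, fully out 140 mm. Free air above and on both sides; below it only the dish, rim at 52 mm.
- mint_slide (a joint): how far that knob is pulled out, in m: 0 fully home, 0.060 fully out (stop). A sprung detent holds it at each end: about 8 N to start it, falling to nothing half way, past which it snaps on to the other end; let go near an end it goes there and stays. Moves along the dispenser's -x.
- mint_spout (a point): mouth of that dispenser's steel spout, 70 mm above the desk. The slide's pocket holds one sweet: in the last 9 mm of the pull it drops through the spout into the dish (allow half a second), and on the way home the next one drops from the column into the pocket.
- orange_dish_in (a point): inner floor, centre, of the white dish (bowl, rim 100 mm across, 42 mm high) that stands on the orange dispenser's base plate under its spout; loose, already in place
- mint_dish_in (a point): the same point of the like dish under the green dispenser; a bystander
- orange1_center (a point): centre of the lowest orange sweet, in the slide's pocket at the start; a hard round sweet 28 mm in diameter. 5 orange sweets in all
- orange2_center (a point): centre of the second orange sweet from below, 28 mm in diameter
- orange3_center (a point): centre of the third orange sweet from below, 28 mm in diameter
- orange1: the same lowest orange sweet (this origin rolls with it: use the centre)
- orange2: the same second orange sweet (use the centre)
- mint1_center (a point): centre of the lowest green sweet, 28 mm in diameter, in the other dispenser's slide (4 green sweets)
- mug: bystander: blue mug, 82 mm across, 95 mm high, handle towards its +y; origin under its centre
- mouse: bystander: pale computer mouse, 115 x 60 mm, 33 mm high; origin under its centre
- stapler: bystander: red and black stapler, 150 x 36 mm, 55 mm high; origin under its centre
Not all that is in view belongs to the job. What is shaped like the part that bears orange_dish_in but pink or turquoise is not meant.

How it is judged:
By the outcome, as a careful person would: the job done as asked, in the order asked, and still so for the second after the job is handed in, with the robot touching nothing.
It also fails if it takes over 48 s, if anything falls off the work surface, if the arm or the gripper's body presses on something with over 40 N, if the wrist force passes 120 N, or if a joint passes its speed limit or range.

## Working session

There is one attempt and no reset: what is moved stays moved. The work goes in short steps, Python scripts to look and compute and a tool call to move; the robot and the scene stay as the last step left them, time stands still between calls to the robot, and variables do not carry over. Pictures are saved under pics/ and viewed, about 8 in all and at most 12, crops included, and the job is handed in when it is done.

Besides the shell and the picture viewer there is one more tool, called after "Call:" as a command line: name --argument value ..., lists and objects as JSON in quotes. move_arm: Moves the arm, as the interface text tells. Its arguments: {"type":"object","properties":{"targets":{"type":"array"},"jaw":{"type":"number"},"newtons":{"type":"number"}},"required":["targets"]}

```bash
ls; mkdir -p pics; python3 - <<'E'
from rig import *
import cv2,numpy as np
for n in("scene","top"):
    im=capture(n);cv2.imwrite(f"pics/{n}0.png",im[:,:,::-1]);i=camera_info(n);print(n,np.round(i["mtx"],1).tolist(),np.round(i["T"],3).tolist(),[k for k in i])
s=read_state();print(s,tcp_to_tips)
a=[cv2.imread(f"pics/{n}0.png") for n in("scene","top")]
E
```

```text
pics
scene [[505.1, 0.0, 279.3], [0.0, 505.1, 205.6], [0.0, 0.0, 1.0]] [[0.817, -0.361, 0.45, 1239.736], [0.577, 0.489, -0.655, -1005.514], [0.017, 0.794, 0.607, 1053.442], [0.0, 0.0, 0.0, 1.0]] ['mtx', 'T']
top [[447.4, 0.0, 286.3], [0.0, 447.4, 215.9], [0.0, 0.0, 1.0]] [[0.016, 0.996, -0.086, 437.286], [-1.0, 0.017, 0.006, -12.517], [0.007, 0.086, 0.996, 1520.407], [0.0, 0.0, 0.0, 1.0]] ['mtx', 'T']
{'time_s': 0.1, 'joint_pos': array([-7.36891535e+01,  2.05935457e+01,  8.65929087e+01,  1.47665897e-03,
        7.29083840e+01, -6.59481549e+00]), 'dq': array([ 0.0745231 , -0.03925912, -0.246425  ,  0.11530446, -0.15493741,
        0.04831254]), 'effort': array([ 5.78030176e-04, -5.16357028e+01, -2.71406472e+01,  6.77477522e-02,
        2.77191179e-02, -3.13554460e-05]), 'tcp_pos': array([ 233.36164944, -552.11429199,  240.89554092]), 'orientation': array([[ 9.21149951e-01,  3.89207623e-01, -4.41229296e-04],
       [ 3.89207814e-01, -9.21148594e-01,  1.59554087e-03],
       [ 2.14558923e-04, -1.64146228e-03, -9.99998630e-01]]), 'force': array([0.08529893, 1.08160575, 0.01493854]), 'moment': array([-0.023147  ,  0.04150651,  0.02191681]), 'width': 87.9464469806099} 19.0
```

View pics/scene0.png

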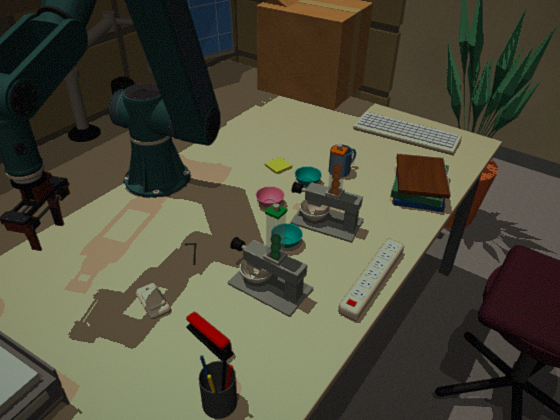

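View pics/top0.png

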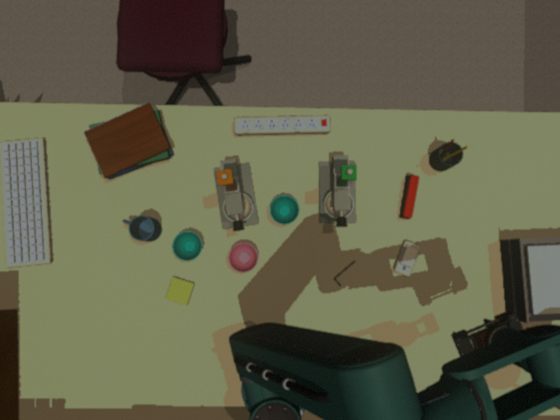

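Top view: the orange dispenser is at about (237,195), with its orange lid at (226,176) and knob at (238,226). The green one is at (340,190), with its green lid at (348,172) and knob at (341,222). The dish under the orange spout is the white one at (237,205). The pink dish (243,256) and the turquoise ones are not meant. Next I'll measure and make one enlarged crop to confirm.

```bash
cat > h.py <<'E'
import cv2,numpy as np
from rig import *
I={n:camera_info(n) for n in("scene","top")}
def ray(n,p):
    K,T=I[n]["mtx"],np.array(I[n]["T"]);d=np.linalg.inv(K)@[p[0],p[1],1.];return T[:3,3],T[:3,:3]@(d*[1,-1,-1])
def onz(n,p,z):
    o,d=ray(n,p);return o+d*(z-o[2])/d[2]
def two(a,b):
    (o,d),(p,e)=ray("scene",a),ray("top",b);s=np.linalg.lstsq(np.c_[d,-e],p-o,rcond=None)[0]
    u,v=o+d*s[0],p+e*s[1];return (u+v)/2,np.linalg.norm(u-v)
def proj(n,P):
    T=np.array(I[n]["T"]);c=T[:3,:3].T@(np.asarray(P)-T[:3,3]);q=I[n]["mtx"]@(c*[1,-1,-1]);return q[:2]/q[2]
def blob(im,roi,f):
    x0,y0,x1,y1=roi;c=im[y0:y1,x0:x1];h=cv2.cvtColor(c,cv2.COLOR_RGB2HSV).astype(int)
    m=f(h[...,0],h[...,1],h[...,2]).astype(np.uint8);k,l,s,ce=cv2.connectedComponentsWithStats(m)
    i=1+np.argmax(s[1:,4]);return ce[i]+[x0,y0],s[i].tolist(),(l==i)
E
python3 - <<'E'
from h import *
t=cv2.imread("pics/top0.png")[:,:,::-1].copy();s=cv2.imread("pics/scene0.png")[:,:,::-1].copy()
k=lambda h,S,v:v<38
for n,im,r in(("top",t,(225,215,252,236)),("scene",s,(286,178,306,200))):
    c,st,_=blob(im,r,k);print(n,"knob",c,st,onz(n,c,104))
c,st,_=blob(t,(208,160,240,192),lambda h,S,v:(h>5)&(h<20)&(S>180)&(v>100));print("lid",c,st,onz("top",c,299))
# plate: grey low-saturation
c,st,m=blob(t,(205,150,265,240),lambda h,S,v:S<45);print("grey",c,st)
A=cv2.resize(t[150:245,200:270],None,fx=5,fy=5,interpolation=cv2.INTER_CUBIC)
B=cv2.resize(s[155:250,280:370],None,fx=5,fy=5,interpolation=cv2.INTER_CUBIC)
cv2.imwrite("pics/crop.png",np.clip(np.hstack([A,B])[:,:,::-1].astype(float)*1.4,0,255))
E
```

```text
top knob [237.875 225.15 ] [9, 6, 8, 9, 40] [526.96197445 131.87826793 104.        ]
scene knob [297.96330275 186.44954128] [6, 1, 14, 14, 109] [525.53031826 138.53174957 104.        ]
lid [224.7962963  177.04938272] [9, 9, 16, 16, 162] [646.90723688 151.38527871 299.        ]
grey [249.47058824 208.09803922] [38, 43, 12, 29, 102][ WARN:0@0.620] global loadsave.cpp:1063 imwrite_ Unsupported depth image for selected encoder is fallbacked to CV_8U.
```

View pics/crop.png

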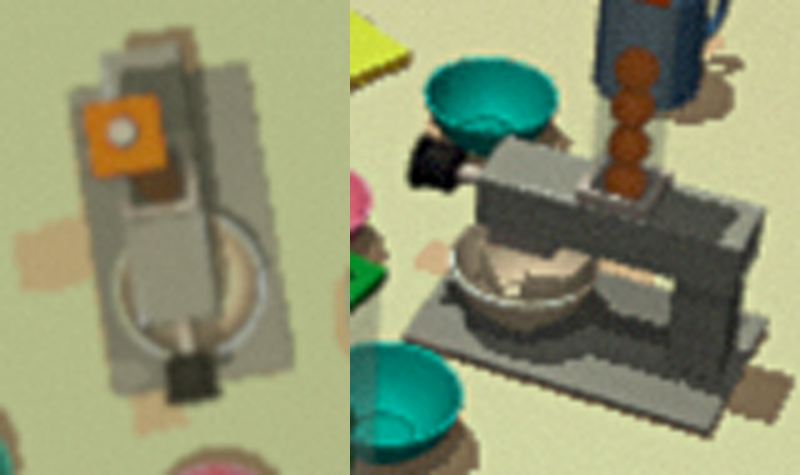

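```bash
python3 - <<'E'
from h import *
f=lambda x,y:(200+x/5-.4,150+y/5-.4)
P=[onz("top",f(*p),10) for p in((70,88),(245,62),(295,370),(112,398))]
for a,b in((0,3),(1,2),(0,1),(3,2)):
    d=P[b]-P[a];print(np.linalg.norm(d),np.degrees(np.arctan2(d[1],d[0])))
print("plate c",np.mean(P,0))
k,g=two((297.5,187),f(192,377));print("knob",k,g)
k,g=two((297.96,186.45),(238.2,225.15));print("knob",k,g)
l=onz("top",f(125,137),299);print("lid",l)
d=onz("top",f(192,377),104)-l;print(np.linalg.norm(d),np.degrees(np.arctan2(d[1],d[0])))
dc=onz("top",f(190,285),52);print("dish",dc)
s=onz("scene",(280+(480-350)/5,155+172/5),104);print("stem",s)
E
```

```text
214.34745329320162 -170.6979156794488
214.17630310941516 -169.5943993211419
120.7591478657349 -80.418032816049
124.88505361739567 -80.3305320016615
plate c [634.37108575 151.44788967  10.        ]
knob [527.66903802 131.52004523 106.63656479] 0.9738441259828262
knob [528.02496257 131.36381904 108.92988216] 3.369029315147341
lid [647.03561312 151.92988466 299.        ]
229.66191010945548 -170.30305122787794
dish [591.51219515 139.62839903  52.        ]
stem [555.60366337 140.248436   104.        ]
```

Call:
move_arm --targets '[[[0,0,-10],6.5],[[0,0,-10],6.5],[[12,-19,0],0],[[25,-39,0],0],[[25,-39,0],0],[[25,-39,0],0],[[25,-39,0],0],[[25,-39,0],0],[[25,-39,0],0],[[25,-39,0],0],[[25,-39,0],0],[[25,-39,0],0],[[25,-39,0],0],[[25,-39,0],0],[[25,-39,0],0],[[25,-39,0],0],[[25,-39,0],0],[[25,-39,0],0]]' --jaw 80 --newtons 30

```text
time_s: 2.35
tcp_pos: [509.4, 111.2, 261.0]
orientation: [[0.984, 0.175, -0.002], [0.175, -0.984, 0.0], [-0.002, -0.0, -1.0]]
force: [0.9, -1.3, 0.7]
width: 79.9
```

Call:
move_arm --targets '[[[10,-8,0],0],[[10,-9,0],0],[[0,0,35],0],[[0,0,35],0],[[0,0,30],0]]'

```text
time_s: 2.98
tcp_pos: [526.8, 128.2, 160.4]
orientation: [[0.985, 0.172, -0.001], [0.172, -0.985, -0.0], [-0.001, 0.0, -1.0]]
force: [0.2, 0.2, -0.0]
width: 79.8
```

```bash
python3 - <<'E'
from h import *
s=read_state();print(s["tcp_pos"],s["force"])
a=capture("top");b=capture("scene")
A=cv2.resize(a[150:250,190:280],None,fx=4,fy=4,interpolation=cv2.INTER_CUBIC)
B=cv2.resize(b[130:230,240:340],None,fx=4,fy=4,interpolation=cv2.INTER_CUBIC)
cv2.imwrite("pics/c2.png",np.clip(np.hstack([A,B])[:,:,::-1]*1.5,0,255).astype(np.uint8))
E
```

```text
[526.76349661 128.17640977 160.43808639] [ 0.1935891   0.20079748 -0.02772137]
```

View pics/c2.png

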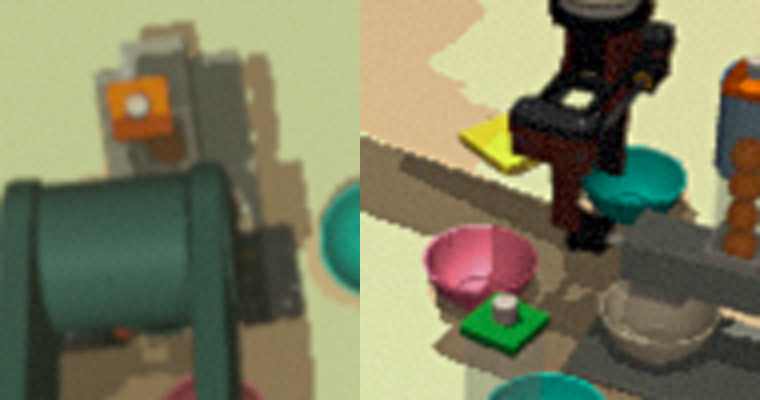

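The left half shows the wrist over the knob. The right half shows the open fingers straddling the black knob (590,230), clear of the pink dish. I'll lower and close.

Call:
move_arm --targets '[[[0,-3,0],0],[[0,0,20],0],[[0,0,20],0],[[0,0,16],0],[[0,0,0],0]]'

```text
time_s: 3.7
tcp_pos: [526.8, 132.0, 105.5]
orientation: [[0.985, 0.172, -0.001], [0.172, -0.985, -0.0], [-0.001, -0.0, -1.0]]
force: [-0.5, -0.8, 0.6]
width: 79.7
```

Call:
move_arm --targets '[[[0,0,0],0],[[0,0,0],0],[[0,0,0],0],[[0,0,0],0],[[0,0,0],0],[[0,0,0],0]]' --jaw 20 --newtons 30

```text
time_s: 4.45
tcp_pos: [527.0, 131.4, 105.8]
orientation: [[0.985, 0.173, -0.0], [0.173, -0.985, -0.001], [-0.0, 0.001, -1.0]]
force: [0.5, -4.8, 1.9]
width: 32.2
```

Width 32.2 matches the knob's 32 mm. Pull.

Call:
move_arm --targets '[[[-6,0,0],0],[[-8,0,0],0],[[-10,0,0],0],[[-10,0,0],0],[[-10,0,0],0],[[-8,0,0],0],[[-6,0,0],0],[[-2,0,0],0],[[0,0,0],0]]'

```text
time_s: 5.58
tcp_pos: [467.9, 120.7, 105.7]
orientation: [[0.985, 0.173, 0.0], [0.173, -0.985, -0.002], [-0.0, 0.002, -1.0]]
force: [-0.3, -7.1, 0.7]
width: 32.9
```

Call:
move_arm --targets '[[[-1.5,0,0],0],[[-1.5,0,0],0],[[0,0,0],0],[[0,0,0],0]]'

```text
time_s: 6.08
tcp_pos: [467.7, 120.7, 105.9]
orientation: [[0.985, 0.172, 0.005], [0.172, -0.985, -0.001], [0.005, 0.001, -1.0]]
force: [6.4, -4.2, -6.1]
width: 32.3
```

```bash
python3 - <<'E'
from h import *
b=capture("scene")
B=cv2.resize(b[130:250,240:370],None,fx=5,fy=5,interpolation=cv2.INTER_CUBIC)
cv2.imwrite("pics/c3.png",np.clip(B[:,:,::-1]*1.5,0,255).astype(np.uint8))
E
```

```text
(no output)
```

View pics/c3.png

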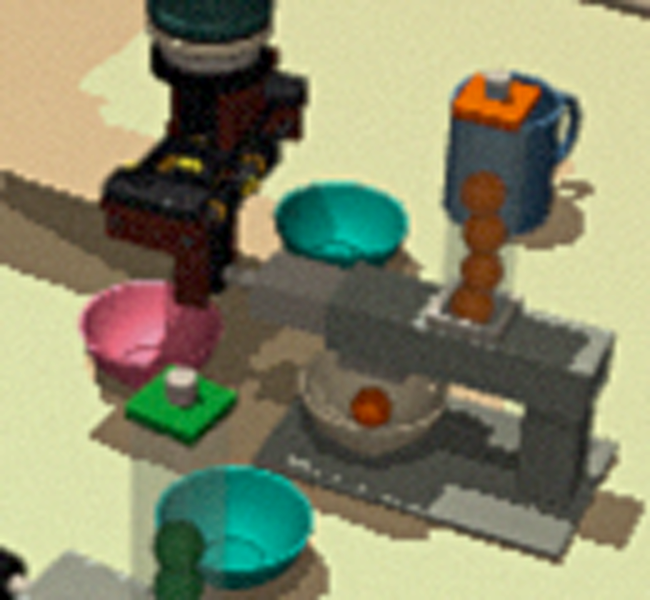

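The slide is fully out against its stop, and one orange sweet is in the dish (crop 370,405). Four remain in the column. Now home.

Call:
move_arm --targets '[[[7,0,0],0],[[8,0,0],0],[[10,0,0],0],[[10,0,0],0],[[10,0,0],0],[[8,0,0],0],[[7,0,0],0],[[3,0,0],0],[[2,0,0],0],[[0,0,0],0],[[0,0,0],0]]'

```text
time_s: 7.5
tcp_pos: [527.1, 131.5, 105.7]
orientation: [[0.985, 0.173, -0.004], [0.172, -0.985, -0.002], [-0.004, 0.001, -1.0]]
force: [-4.5, -6.6, 6.8]
width: 32.8
```

Call:
move_arm --targets '[[[0,0,0],0],[[0,0,0],0],[[0,0,0],0],[[0,0,0],0]]'

```text
time_s: 8.0
tcp_pos: [527.1, 131.5, 105.7]
orientation: [[0.985, 0.173, -0.004], [0.173, -0.985, -0.002], [-0.004, 0.001, -1.0]]
force: [-4.0, -5.7, 6.2]
width: 32.6
```

```bash
python3 - <<'E'
from h import *
b=capture("scene")
B=cv2.resize(b[130:250,240:370],None,fx=5,fy=5,interpolation=cv2.INTER_CUBIC)
cv2.imwrite("pics/c4.png",np.clip(B[:,:,::-1]*1.5,0,255).astype(np.uint8))
E
```

```text
(no output)
```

View pics/c4.png

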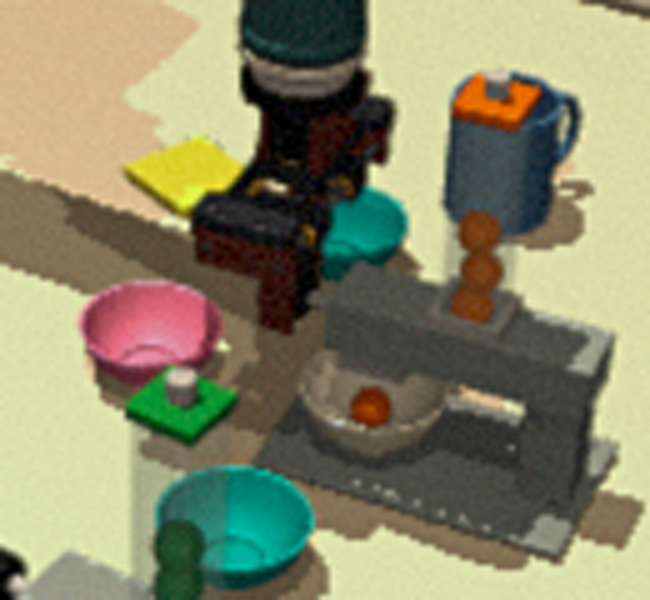

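The knob is home, the next sweet has dropped into the pocket (three visible in the column), and one is in the dish (370,405). Second stroke.

Call:
move_arm --targets '[[[-7,0,0],0],[[-8,0,0],0],[[-10,0,0],0],[[-10,0,0],0],[[-10,0,0],0],[[-8,0,0],0],[[-7,0,0],0],[[-3,0,0],0],[[-2,0,0],0],[[0,0,0],0],[[0,0,0],0],[[0,0,0],0],[[0,0,0],0],[[0,0,0],0]]'

```text
time_s: 9.8
tcp_pos: [467.8, 120.7, 105.9]
orientation: [[0.985, 0.173, 0.005], [0.173, -0.985, -0.001], [0.005, 0.001, -1.0]]
force: [6.3, -5.8, -7.1]
width: 32.2
```

```bash
python3 - <<'E'
from h import *
b=capture("scene")
B=cv2.resize(b[130:250,240:370],None,fx=5,fy=5,interpolation=cv2.INTER_CUBIC)
cv2.imwrite("pics/c5.png",np.clip(B[:,:,::-1]*1.5,0,255).astype(np.uint8))
E
```

```text
(no output)
```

View pics/c5.png

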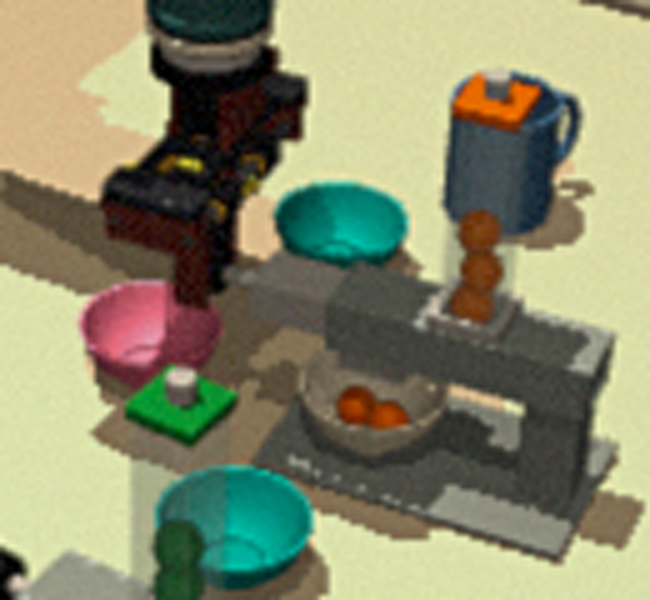

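Two sweets are in the dish (357,405 and 390,415). Push home, ending about 1 mm into the stop, then relax.

Call:
move_arm --targets '[[[7,0,0],0],[[8,0,0],0],[[10,0,0],0],[[10,0,0],0],[[10,0,0],0],[[8,0,0],0],[[7,0,0],0],[[3,0,0],0],[[2,0,0],0],[[0,0,0],0],[[0,0,0],0],[[-2,0,0],0],[[0,0,0],0]]'

```text
time_s: 11.48
tcp_pos: [527.0, 131.4, 105.8]
orientation: [[0.985, 0.172, 0.0], [0.172, -0.985, -0.001], [-0.0, 0.001, -1.0]]
force: [1.0, -4.6, 1.7]
width: 32.7
```

Call:
move_arm --targets '[[[0,0,0],0],[[0,0,0],0],[[0,0,0],0],[[0,0,0],0],[[0,0,0],0],[[0,0,0],0]]' --jaw 80

```text
time_s: 12.22
tcp_pos: [527.1, 132.1, 105.7]
orientation: [[0.985, 0.172, -0.0], [0.172, -0.985, 0.0], [-0.0, -0.0, -1.0]]
force: [0.2, -0.3, -0.5]
width: 79.7
```

Back straight up, then away toward the robot's right and back for a clear view.

Call:
move_arm --targets '[[[0,0,-20],0],[[0,0,-35],0],[[0,0,-35],0],[[0,0,-35],0],[[0,0,-35],0],[[-20,10,0],0],[[-30,15,0],0],[[-30,15,0],0],[[-20,10,0],0],[[0,0,0],0],[[0,0,0],0]]'

```text
time_s: 13.6
tcp_pos: [438.2, 65.8, 266.0]
orientation: [[0.985, 0.172, 0.001], [0.172, -0.985, 0.0], [0.001, -0.0, -1.0]]
force: [0.1, 0.5, 0.4]
width: 80.2
```

```bash
python3 - <<'E'
from h import *
s=read_state();print(s["tcp_pos"],s["force"],s["time_s"])
b=capture("scene");a=capture("top")
k=lambda h,S,v:v<38
c,st,_=blob(b,(286,178,306,200),k);print("scene knob",c,st)
B=cv2.resize(b[130:290,200:400],None,fx=3.5,fy=3.5,interpolation=cv2.INTER_CUBIC)
cv2.imwrite("pics/c6.png",np.clip(B[:,:,::-1]*1.5,0,255).astype(np.uint8))
t0=cv2.imread("pics/top0.png")[:,:,::-1];d=np.abs(a.astype(int)-t0).max(2)
print("mint changed px",(d[150:235,315:362]>60).sum(),"mug",(d[210:245,120:165]>60).sum(),"stapler",(d[170:222,396:422]>60).sum())
E
```

```text
[438.24149905  65.80236561 265.9719439 ] [0.10367944 0.54034174 0.42825383] 13.6
scene knob [297.89285714 186.34821429] [6, 1, 14, 14, 112]
mint changed px 0 mug 0 stapler 0
```

View pics/c6.png

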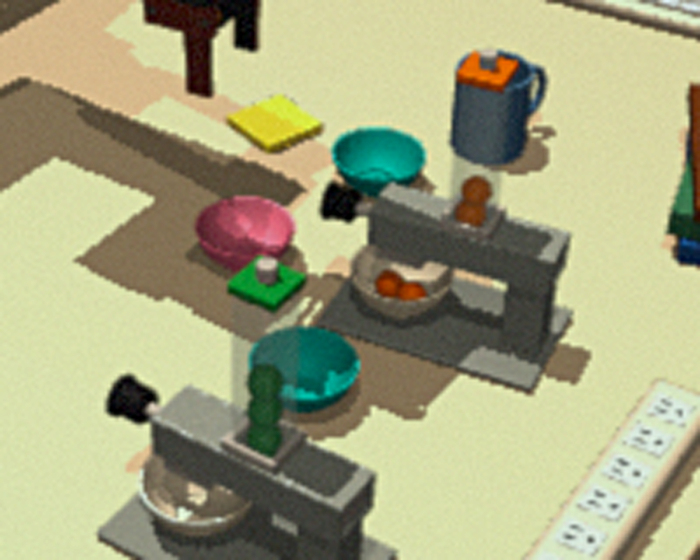

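The knob is back at its starting pixel (297.9,186.3 against 298.0,186.4). The dish holds two sweets (390,285 and 412,292), two more are visible in the column, and the third is in the pocket. The green dispenser is untouched.

```bash
python3 -c "
from rig import *
print(close_job())"
```

```text
the job is handed in; nothing more can be done
None
```

I served two orange sweets into the white dish under the orange dispenser, with two full strokes of its knob. I then let go of the knob, moved the arm clear and handed the job in at about 13.7 s of the 48 s allowed.

- **Strokes:** on each stroke the arm felt both end stops. The gripper travelled 60 mm each way and came back to the same spot, so the grip did not slip.
- **Final picture:** two sweets are in the dish. The knob is back at its starting pixel within 0.2 px, so it is fully home.
- **Bystanders:** the top view shows no change at the green dispenser, the mug or the stapler. I did not check the mouse separately; the arm only passed well above it.
- **Disagreement:** the top and scene views differed by about 7 mm on the knob's sideways position before I gripped it. I used the top-view and base-plate values, and the 32 mm grip width matched the knob. No check failed.

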